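# Load a soldering block under a spring clip

## Task

On the jeweller's soldering jig, hold the spring clip's red thumb bar down with one fingertip so that its jaw rises, and while holding it push the pale soldering block along its channel, beneath the jaw, right up to the end stop with the other finger. Then let the clip go, so that its jaw clamps the block, and move clear. Only push the block, never pick it up, and leave the other things on the bench alone.

Things in the scene. Friction and masses are not known exactly. Their poses are not given: they have to be found in the camera images.
- jig: Fixed soldering jig, a heat-stained slab 12 mm thick. Origin on the bench surface; x level, the direction in which the block is pushed (roughly away from the robot, turned up to 0.45 rad), y left of that, z up. Coordinates below are in this frame, mm. Slab: x -120 to 60, y -22 to 100. Clip's hinge pin: 8 mm thick, along x at y 0, z 24, between lugs at x -114 and 26 (tops z 31).
- stop_face (a point): Middle of the end stop's face, which the block must meet (jig x 40, y 30; steel bar, top z 24), at z 18. The block's channel runs along jig x to it, floor z 12, centred on y 30, open at its -x end; steel side walls x -90 to 44, inner faces y 8 and 52, tops z 20.
- clip (a joint): Angle (rad) of the spring clip, a rocker on the hinge pin: thumb bar on the jig's -y side, jaw over the channel. 0 = at rest, jaw down; grows as the bar is pressed, limit 0.5. The jaw clears the block above about 0.22: hold it at 0.3 to 0.45. With the block clamped beneath it reads about 0.2. A spring returns it: about 2.5 N on the bar starts it, about 6 N holds it at 0.4.
- jaw_foot (a point): Middle of the underside of the brass foot of the clip's steel jaw. Jaw 14 mm wide (jig x 5 to 19); it arches over the channel wall, never higher than z 60, and turns down at y 30. At rest the foot is at z 20 and bars the way of the block, whose top is at z 26; it rises 3 mm per 0.1 rad of the clip.
- clip_bar (a point): Middle of the red thumb bar, on its axis: round, 7 mm thick, along jig x from -113 to 8, so a fingertip can slide along it while pressing; a plate joins it to the pin. At rest its axis is at y -30, z 28; at 0.4 rad its top is at z 19.5, so of two level fingertips 60 mm apart (centres, along jig y) one presses the bar while the other stands behind the block. It overhangs the slab.
- block_mid (a point): Centre of the loose soldering block: pale honeycomb ceramic, brown grid on top, 60 mm along jig x, 40 mm along y, 14 mm thick, about 60 g. It lies in the channel (2 mm play each side), short of the jaw; its rear face, 30 mm behind the centre, is free to push. Home against the stop, its centre is at jig x 10, y about 30, z 19.
- setting: Bystander on the slab: small steel claw setting, 20 mm across, 12 mm high; origin at its underside.
- ring_blank: Bystander on the slab: brass ring 22 mm across, 5 mm high, lying flat; origin at its underside.
- tweezers: Bystander: steel tweezers lying on the bench on the clip's side of the jig, 140 mm long, 8 mm high; origin at the middle of the underside.
- pliers: Bystander: blue-handled pliers lying flat, 160 mm long, 12 mm high; origin under the pivot.
- flux_jar: Bystander: amber jar with black cap, 48 mm across, 55 mm high; origin at its underside.
- charcoal: Bystander: black charcoal block 75 x 50 x 30 mm; origin at the centre of its underside.
- brush: Bystander: brass brush with wooden handle, 150 mm long, 22 mm high, lying flat; origin under its middle.
Things that resemble listed ones, but are neither listed nor needed, are in the scene too. Of the things that look like the part that bears block_mid, the middle-sized one is meant.

How it is judged (in metres and radians):
On the way, in this order (a step that is already met when the one before it is completed fails the run):
1. the clip is held down, jaw raised, with the block still short of the jaw (value of joint clip above 0.24 rad and x of block_mid in the frame of jig below -0.015 m), for 0.1 s.
2. the block is pushed up to the end stop while the clip is still held down (value of joint clip above 0.215 rad and x of block_mid in the frame of jig between 0.007 and 0.014 m), for 0.1 s.
At the end, for the whole second after the job is handed in: The block lies flat in its channel within 3 mm of the end stop, at rest, with the released clip's jaw pressing on its top (clip at 0.14 to 0.26 rad) (x of block_mid in the frame of jig between 0.007 and 0.014 m and z of block_mid in the frame of jig between 0.016 and 0.022 m and value of joint clip between 0.14 and 0.26 rad and contact force between clip and block above 0.5 N and linear speed of block below 0.01 m/s); the robot touches nothing.
It fails at once if the block is lifted more than 8 mm off the channel floor or tipped more than 0.25 rad (z of block_mid in the frame of jig above 0.027 m or angle between block_mid's own z axis and vertical above 0.25 rad).
It fails at once if a bystander is moved more than 20 mm (distance of any of setting, ring_blank, tweezers, pliers, flux_jar, charcoal, brush from where it was at the start of the episode above 0.02 m).
It also fails if it takes over 38 s, if anything falls off the work surface, if the arm or the gripper's body presses on something with over 40 N, if the wrist force passes 120 N, or if a joint passes its speed limit or range.

## Robot

A 7-joint arm with a two-finger parallel gripper is mounted at the origin on the work surface. World frame = base frame: x ahead of the robot, y to its left, z up, the work surface at z = 0. Lengths are in m, angles in degrees, forces in N, time in s.
With the tool pointing down it reaches from about 0.4 to 0.85 m from the base axis. Payload 6.9 kg.
Tool frame: the origin (TCP) lies midway between the tips of the shut fingers; the grasp point (between the pads) lies 19 mm behind it; z points along the fingers, y is the line along which they close (so a half turn about z gives the same grasp; the last joint's range is limited). The gripper opens to 85 mm and grips with 20 to 120 N. Pads are 22 mm wide; open, the fingers measure 114 mm over their backs; the gripper's body (76 mm by 85 mm) begins 54 mm behind the grasp point. The pads swing forward as they close: fully open they stand 13 mm farther back than shut.
Start: joints at [70.273, 29.078, -13.613, 85.955, 7.202, 65.827, -8.869], TCP at [0.272, -0.563, 0.231] pointing down, gripper open.
Joint ranges: [-176.47, 176.47], [-13.61, 117.27], [-81.72, 77.17], [0.22, 143.17], [-87.28, 267.28], [10, 112.55], [-165.47, 165.47]. Speed limits (degrees/s): [136.94, 136.94, 180, 180, 180, 180, 180].

## Interface

Orientations are given as a 3x3 rotation matrix whose columns are the frame's x, y, z axes.
In Python, from station import arm, capture, camera_model, ticket, finder gives the robot as it stands. The module is installed in compiled form; this text tells all that it offers.
- The arm moves only by the tool arm_command, never from a script. Its argument "targets" is a list of rows, each a list of 5 numbers: the shift along the world's x, y, z normalised to -1 to 1, where 1 is 0.5 m, then the turn about the world's z normalised to -1 to 1, where 1 is 30 degrees, then the opening, from -1 (shut) to 1 (fully open). A call has 1 to 12 rows; each row is the pose to reach, as a shift and turn from the pose commanded when the call began; what a row does not reach only later rows make up. A row lasts 1/12 s, in which the tool goes at most 41.7 mm and 7.16 degrees, less where a joint would pass 70% of its speed; a pose out of reach is approached as far as the arm can. A call with a number of a shift or a turn outside -1 to 1 is refused whole. A call with a gripper value outside its range is refused whole. The fingers move at their own pace and stop on an object; "squeeze" is the grip in N (left out, the last holds). Time passes only in rows, so rows that repeat a pose let the fingers close. It gives the time, the measured TCP pose, the force, the opening and the grip force at its end, in the units of the state.
- arm.read_state(): the state, without advancing time (a new reading comes with each control period).
- capture(name): name is "side" or "top"; returns the picture (480x640x3 uint8, red, green, blue); there is no depth.
- camera_model(name): a dict with "vfov" (degrees; the focal length in pixels is half the picture's height over the tangent of half this angle, whatever the lens; pixels are square), "cx", "cy" (the principal point, pixels), "dist" ([k1, k2, p1, p2, k3] as OpenCV has them; the pictures are not rectified), "world_from_camera" (4x4, takes a point from camera to world coordinates). Camera axes: x right, y down, z forward; pixel columns grow to the right and rows downward; lengths in m; the calibration is good to about 2 mm. A picture is of the moment at which its call begins. camera_model takes no time and is no camera call.
- ticket.sign_off(): hands the job in; it is judged then, once.
Trained networks look in the newest picture that a camera, given by its name, has taken for a name from the list of things; names that differ only in an ending like _2 or _b are one class to them, and where a whole thing is asked for, a point or a joint stands for the part that bears it (a point fixed in the world has none). Each returns a list of dicts, best first, with "score" (0 to 1); they miss things now and then, are a little off and sometimes report something else, mostly with a low value. They report only what shows in the picture. A call takes as long as a camera call. They do not tell look-alikes from the thing itself.
- finder.boxes_of(camera, label): "centre" ([x, y, z] in m, in world coordinates, good to about 4 mm: the middle of the surface that is visible of it).
The state is a dict: "t": time; "joint_positions": joint angles; "joint_velocities": joint speeds; "effort": joint torques, N m; "tcp_pos": TCP position; "ee_rot": TCP orientation; "contact_force": force on the tool from outside, world axes, zero at the start; "torque": the same for the moment, N m; "gripper_width": finger opening in m; "finger_force": force on a finger pad.
Only numpy, scipy, OpenCV 4.12 (cv2) and the standard library are available. Lean on these libraries where they do the work, as an engineer would, in place of code of your own. Each camera call takes 0.05 s, during which the arm holds its last target. There are 200 camera calls.

## Working session

There is one attempt and no reset: what is moved stays moved. The work goes in short steps, Python scripts to look and compute and a tool call to move; the robot and the scene stay as the last step left them, time stands still between calls to the robot, and variables do not carry over. Pictures are saved under pics/ and viewed, at most 10 in all, crops included, and the job is handed in when it is done.

Besides the shell and the picture viewer there is one more tool, called after "Emit:" as name(argument=value, ...) on one line, values as JSON. arm_command: Moves the arm, as the interface text tells. Scaled input: -1 to 1 covers 0.5 m each way for a shift and 30 degrees each way for a turn. Its arguments: {"type":"object","properties":{"targets":{"type":"array","items":{"type":"array","items":{"type":"number"}}},"squeeze":{"type":"number"}},"required":["targets"]}

```bash
mkdir -p pics
cat > h.py <<'E'
import numpy as np, cv2
from station import arm, capture, camera_model, ticket, finder
def K(n):
    m=camera_model(n); f=240/np.tan(np.radians(m["vfov"]/2))
    return np.array([[f,0,m["cx"]],[0,f,m["cy"]],[0,0,1.]]),np.array(m["dist"],float),np.array(m["world_from_camera"])
def ray(n,px,z):
    k,d,T=K(n); p=cv2.undistortPoints(np.array(px,float).reshape(-1,1,2),k,d)[:,0]
    v=np.c_[p,np.ones(len(p))]@T[:3,:3].T; o=T[:3,3]
    return o+v*((z-o[2])/v[:,2])[:,None]
def proj(n,P):
    k,d,T=K(n); Ti=np.linalg.inv(T)
    return cv2.projectPoints(np.array(P,float).reshape(-1,1,3),cv2.Rodrigues(Ti[:3,:3])[0],Ti[:3,3],k,d)[0][:,0]
E
python3 - <<'E'
from h import *
np.set_printoptions(precision=3,suppress=True)
s=arm.read_state();print(s["t"],s["tcp_pos"],s["ee_rot"],s["gripper_width"],s["contact_force"])
for n in("top","side"):
    cv2.imwrite(f"pics/{n}0.png",capture(n)[:,:,::-1])
    print(n,K(n)[2][:3,3],K(n)[2][:3,2])
    for l in("jig","stop_face","clip","jaw_foot","clip_bar","block_mid","setting","ring_blank","tweezers"):
        for b in finder.boxes_of(n,l)[:4]: print(n,l,round(b["score"],2),np.array(b["centre"]),proj(n,b["centre"])[0].round())
print(arm.read_state()["t"])
E
```

```text
0.0 [ 0.271 -0.562  0.23 ] [[ 0.901  0.435 -0.001]
 [ 0.435 -0.901  0.002]
 [-0.    -0.002 -1.   ]] 0.08541577631225869 [ 0.419 -0.579  1.085]
top [ 0.405 -0.004  1.011] [ 0.103 -0.012 -0.995]
top jig 0.77 [0.546 0.107 0.013] [268. 221.]
top stop_face 0.62 [0.545 0.107 0.013] [268. 221.]
top clip 0.82 [0.52  0.07  0.025] [284. 232.]
top clip 0.45 [0.504 0.386 0.011] [142. 239.]
top jaw_foot 0.73 [0.521 0.066 0.028] [286. 232.]
top clip_bar 0.83 [0.52 0.07 0.03] [285. 232.]
top block_mid 0.85 [0.549 0.103 0.024] [269. 219.]
top block_mid 0.79 [0.35  0.014 0.018] [310. 313.]
top block_mid 0.54 [0.523 0.261 0.011] [198. 231.]
top setting 0.23 [ 0.64 -0.35  0.03] [478. 181.]
top ring_blank 0.67 [0.544 0.108 0.016] [268. 222.]
top tweezers 0.6 [ 0.533 -0.013  0.006] [323. 228.]
side [0.33  0.718 0.791] [ 0.182 -0.7   -0.69 ]
side jig 0.95 [0.536 0.114 0.017] [292. 310.]
side stop_face 0.9 [0.535 0.117 0.013] [293. 313.]
side stop_face 0.26 [0.519 0.073 0.031] [307. 290.]
side clip 0.93 [0.523 0.074 0.031] [304. 290.]
side jaw_foot 0.79 [0.525 0.066 0.034] [304. 286.]
side jaw_foot 0.48 [0.68  0.375 0.049] [156. 410.]
side jaw_foot 0.35 [ 0.524 -0.009  0.006] [315. 268.]
side clip_bar 0.66 [0.522 0.071 0.032] [306. 289.]
side block_mid 0.76 [0.521 0.271 0.009] [276. 386.]
side block_mid 0.69 [0.345 0.03  0.02 ] [402. 292.]
side setting 0.4 [0.621 0.138 0.021] [244. 310.]
side tweezers 0.79 [ 0.525 -0.011  0.006] [314. 267.]
1.0
```

Run:
```python
import cv2
a=cv2.imread("pics/top0.png")[130:330,180:400]
cv2.imwrite("pics/topc.png",cv2.resize(a,None,fx=3,fy=3,interpolation=cv2.INTER_CUBIC)[:600])
a=cv2.imread("pics/side0.png")[215:405,210:450]
cv2.imwrite("pics/sidec.png",cv2.resize(a,None,fx=3,fy=3,interpolation=cv2.INTER_CUBIC))
```

```text
(no output)
```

View pics/top0.png

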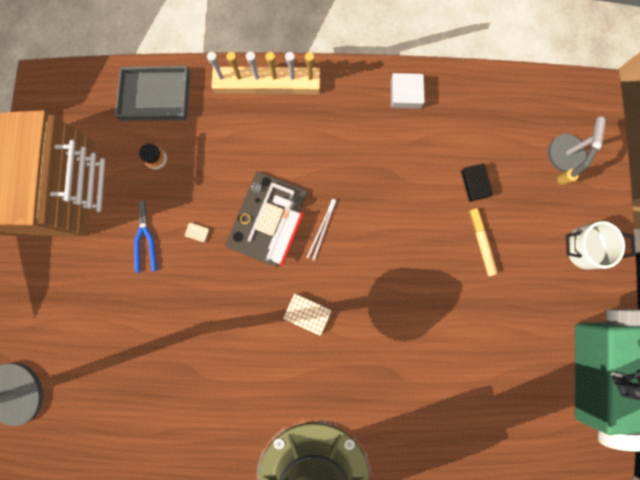

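View pics/topc.png

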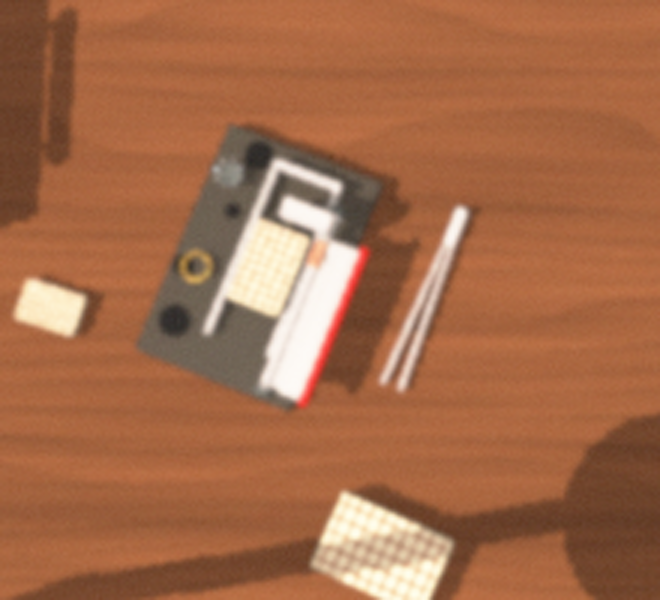

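View pics/sidec.png

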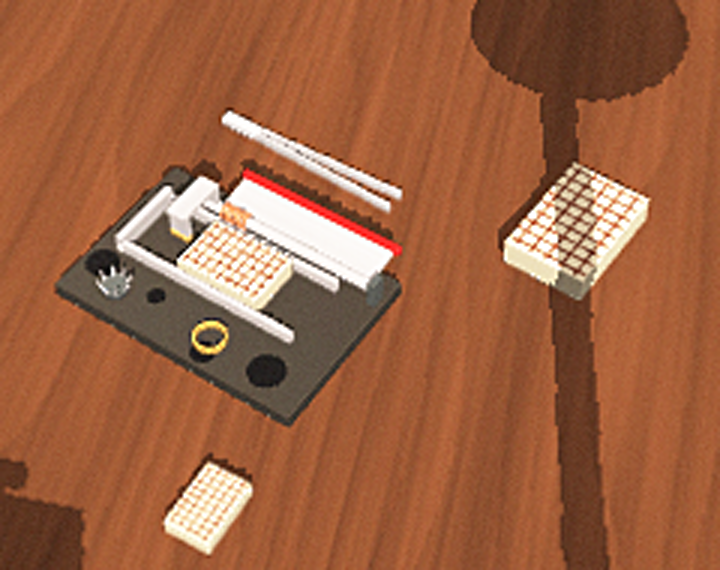

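The channel holds the middle-sized block; it sits short of the jaw. The slab corners are at about (257,172), (307,191), (226,246) and (277,267) in the top picture. I'll fit the jig pose to both views.

```bash
cat > fit.py <<'E'
from h import *
from scipy.optimize import least_squares
np.set_printoptions(precision=4,suppress=True)
J={"top":[((232,125),(60,100,12)),((382,183),(60,-22,12)),((138,347),(-120,100,12)),((290,411),(-120,-22,12)),((366,249),(8,-30,30)),((302,405),(-113,-30,30)),((207,332),(-90,54,20))],
"side":[((55,291),(60,100,12)),((290,415),(-120,100,12)),((400,286),(-120,-22,12)),((247,172),(8,-30,30)),((400,250),(-113,-30,30)),((293,335),(-90,54,20))]}
off={"top":(180,130),"side":(210,215)}
def px(n,c): return (np.array(c)+.5)/3-.5+off[n]
def W(p,q):
    c,s=np.cos(p[2]),np.sin(p[2]); q=np.atleast_2d(q)/1000.
    return np.c_[p[0]+c*q[:,0]-s*q[:,1],p[1]+s*q[:,0]+c*q[:,1],q[:,2]]
def res(p,cams=("top","side")):
    return np.concatenate([(proj(n,W(p,[b for a,b in J[n]]))-[px(n,a) for a,b in J[n]]).ravel() for n in cams])
if __name__=="__main__":
    for cams in(("top",),("side",),("top","side")):
        r=least_squares(res,[.55,.1,-.4],args=(cams,),loss="soft_l1"); print(cams,r.x,np.degrees(r.x[2]),res(r.x,cams).round(1))
    p=r.x; R=np.array([[np.cos(p[2]),-np.sin(p[2])],[np.sin(p[2]),np.cos(p[2])]])
    for n,c in(("top",[(228,302),(278,317),(262,218),(312,236)]),("side",[(178,265),(258,306),(292,262),(208,222)])):
        w=ray(n,[px(n,a) for a in c],.026); print(n,((w[:,:2]-p[:2])@R*1000).round(1))
E
python3 fit.py
```

```text
('top',) [ 0.5665  0.0644 -0.3698] -21.18639707974636 [-0.3 -1.   0.9 -0.1 -1.2  0.4  0.   0.3  0.3 -0.3  0.   0.2  0.   0.2]
('side',) [ 0.5645  0.0652 -0.3612] -20.693249603672555 [-0.6 -1.7  0.1  1.7  1.2 -1.1 -1.4  0.1  0.4  0.3 -0.   0.1]
('top', 'side') [ 0.5655  0.0647 -0.3637] -20.839351612837778 [-0.7 -0.4  0.6  0.2 -1.2  1.3  0.2  0.8  0.2  0.1  0.2  0.7  0.1  0.9
 -1.  -2.1 -0.6  1.5  0.6 -1.2 -1.8 -0.2 -0.1  0.1 -0.6 -0.1]
top [[-63.2  48.1]
 [-60.   10.8]
 [  1.9  48.6]
 [  3.   10.3]]
side [[ -3.9  52.5]
 [-63.8  51.2]
 [-61.   11.7]
 [  2.1  14.1]]
```

Emit:
arm_command(targets=[[0,0,0.08,0,0.07],[0.31,0.96,0.1,-1,0.07],[0.31,0.96,0.1,-1,0.07],[0.31,0.96,0.1,-1,0.07],[0.31,0.96,0.1,-1,0.07],[0.31,0.96,0.1,-1,0.07],[0.31,0.96,0.1,-1,0.07],[0.31,0.96,0.1,-1,0.07],[0.31,0.96,0.1,-1,0.07],[0.31,0.96,0.1,-1,0.07],[0.31,0.96,0.1,-1,0.07],[0.31,0.96,0.1,-1,0.07]], squeeze=20)

```text
t: 2.0
tcp_pos: [0.4127, -0.1248, 0.2808]
ee_rot: [[0.997, -0.074, 0.001], [-0.074, -0.997, -0.001], [0.001, 0.0, -1.0]]
contact_force: [0.9, -0.6, -0.6]
gripper_width: 0.0458
finger_force: 0.0
```

Emit:
arm_command(targets=[[0.148,0.44,-0.1,-0.56,0.07],[0.148,0.44,-0.1,-0.56,0.07],[0.148,0.44,-0.1,-0.56,0.07],[0.148,0.44,-0.1,-0.56,0.07],[0.148,0.44,-0.1,-0.56,0.07],[0.148,0.44,-0.32,-0.56,0.07],[0.148,0.44,-0.32,-0.56,0.07],[0.148,0.44,-0.32,-0.56,0.07],[0.148,0.44,-0.32,-0.56,0.07],[0.148,0.44,-0.32,-0.56,0.07]])

```text
t: 2.83
tcp_pos: [0.4852, 0.0938, 0.1188]
ee_rot: [[0.934, -0.357, -0.005], [-0.357, -0.934, -0.0], [-0.004, 0.002, -1.0]]
contact_force: [0.2, -0.5, 1.2]
gripper_width: 0.0457
finger_force: 0.0
```

```bash
cat > j.py <<'E'
from fit import *
p=np.array([.566,.0646,-.366])
def tip():
    s=arm.read_state(); t=np.array(s["tcp_pos"]); R=W(p,[[1000,0,0],[0,1000,0]])[:,:2]-p[:2]
    print("t",s["t"],"tcp",t,"jig mm",(R@(t[:2]-p[:2])*1000).round(1),"yaw",np.degrees(np.arctan2(s["ee_rot"][1][0],s["ee_rot"][0][0])),"F",np.array(s["contact_force"]))
def snap(n,name,P,z=None,h=70):
    im=capture(n)[:,:,::-1]; c=proj(n,P)[0].astype(int); a=im[c[1]-h:c[1]+h,c[0]-h:c[0]+h]
    print("crop origin",c-h); cv2.imwrite(f"pics/{name}.png",cv2.resize(a,None,fx=4,fy=4,interpolation=cv2.INTER_CUBIC))
E
python3 -c "
from j import *
tip(); snap('side','s1',W(p,[-40,10,30]))"
```

```text
t 2.8333 tcp [0.4852 0.0938 0.1188] jig mm [-85.9  -1.7] yaw -20.899854027771784 F [ 0.1615 -0.5436  1.1924]
crop origin [227 225]
```

View pics/s1.png

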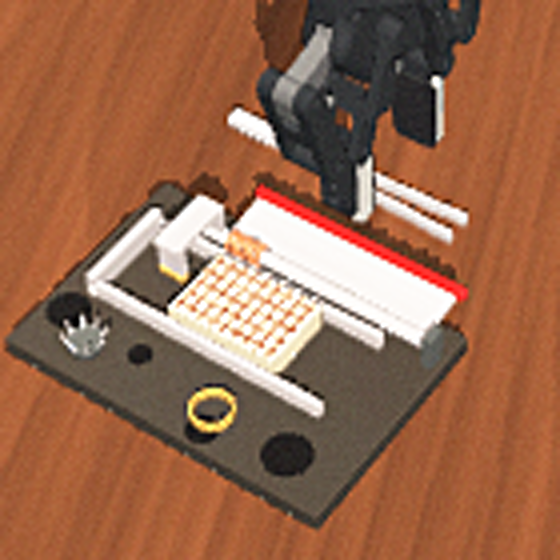

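The near fingertip is at about (313,278), above the channel side of the jig, and nothing has been disturbed. I'll go down to just above the bar.

Emit:
arm_command(targets=[[0.003,0.003,-0.07,0,0.07],[0.003,0.003,-0.12,0,0.07],[0.003,0.003,-0.15,0,0.07],[0.003,0.003,-0.15,0,0.07]])

```text
t: 3.22
tcp_pos: [0.4881, 0.0932, 0.0453]
ee_rot: [[0.933, -0.361, -0.0], [-0.361, -0.933, -0.001], [-0.0, 0.001, -1.0]]
contact_force: [-0.4, 0.8, 0.2]
gripper_width: 0.0456
finger_force: 0.0
```

```bash
python3 -c "
from j import *
tip(); snap('side','s2',W(p,[-60,10,30]))
a=cv2.imread('pics/s2.png')
im=capture('top')[:,:,::-1]; c=proj('top',W(p,[-60,10,30]))[0].astype(int); b=im[c[1]-50:c[1]+50,c[0]-35:c[0]+35]; print(c-[35,50])
b=cv2.resize(b,(392,560),interpolation=cv2.INTER_CUBIC); cv2.imwrite('pics/s2b.png',cv2.resize(np.hstack([a,b]),(800,471)))
for n in('side','top'): print(n,proj(n,W(p,[[-85,30,50],[-85,-30,50]])))
"
```

```text
t 3.2167 tcp [0.4881 0.0932 0.0453] jig mm [-83.   -1.2] yaw -21.139416918288482 F [-0.4059  0.7607  0.1993]
crop origin [236 229]
[237 184]
side [[311.3122 305.5346]
 [329.9635 284.6149]]
top [[258.1099 241.4759]
 [284.7845 252.153 ]]
```

View pics/s2b.png

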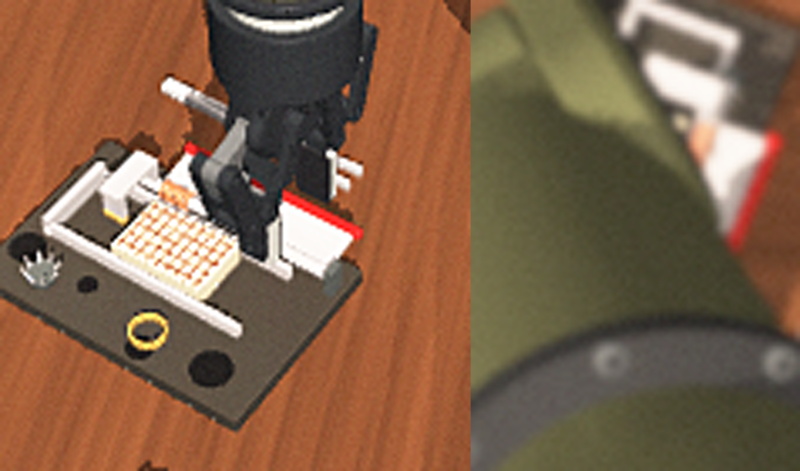

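Emit:
arm_command(targets=[[0,0.002,-0.012,0,0.07],[0,0.002,-0.024,0,0.07],[0,0.002,-0.024,0,0.07],[0,0.002,-0.024,0,0.07]])

```text
t: 3.65
tcp_pos: [0.4882, 0.0957, 0.0337]
ee_rot: [[0.933, -0.359, 0.0], [-0.359, -0.933, -0.0], [0.0, -0.0, -1.0]]
contact_force: [-0.3, -1.0, -0.5]
gripper_width: 0.0456
finger_force: 0.0
```

Emit:
arm_command(targets=[[0,0,-0.004,0,0.07],[0,0,-0.008,0,0.07],[0,0,-0.008,0,0.07],[0,0,-0.008,0,0.07]])

```text
t: 3.98
tcp_pos: [0.4879, 0.0958, 0.0293]
ee_rot: [[0.933, -0.359, -0.0], [-0.359, -0.933, -0.0], [-0.0, 0.0, -1.0]]
contact_force: [0.1, 0.6, -0.8]
gripper_width: 0.0452
finger_force: 0.0
```

Emit:
arm_command(targets=[[0,0,-0.004,0,0.07],[0,0,-0.008,0,0.07],[0,0,-0.008,0,0.07],[0,0,-0.008,0,0.07]])

```text
t: 4.32
tcp_pos: [0.4884, 0.0961, 0.0255]
ee_rot: [[0.934, -0.359, 0.001], [-0.359, -0.934, 0.001], [0.001, -0.001, -1.0]]
contact_force: [1.0, 1.9, 2.4]
gripper_width: 0.0458
finger_force: 1.3
```

Emit:
arm_command(targets=[[0,0,-0.004,0,0.07],[0,0,-0.008,0,0.07],[0,0,-0.012,0,0.07],[0,0,-0.012,0,0.07]])

```text
t: 4.65
tcp_pos: [0.4886, 0.0962, 0.0194]
ee_rot: [[0.934, -0.359, 0.001], [-0.359, -0.934, 0.001], [0.001, -0.001, -1.0]]
contact_force: [0.5, 2.0, 7.5]
gripper_width: 0.0456
finger_force: 3.2
```

Emit:
arm_command(targets=[[0,0,-0.004,0,0.07],[0,0,-0.008,0,0.07],[0,0,-0.008,0,0.07],[0,0,-0.008,0,0.07]])

```text
t: 4.98
tcp_pos: [0.4888, 0.0966, 0.0158]
ee_rot: [[0.934, -0.358, 0.002], [-0.358, -0.934, 0.001], [0.001, -0.002, -1.0]]
contact_force: [0.7, 3.1, 9.7]
gripper_width: 0.0457
finger_force: 4.2
```

```bash
python3 -c "
from j import *
tip(); snap('side','s3',W(p,[-40,10,30]))"
```

```text
t 4.9833 tcp [0.4888 0.0966 0.0158] jig mm [-83.5   2.3] yaw -20.99526441325556 F [0.6762 3.1318 9.7088]
crop origin [227 225]
```

View pics/s3.png

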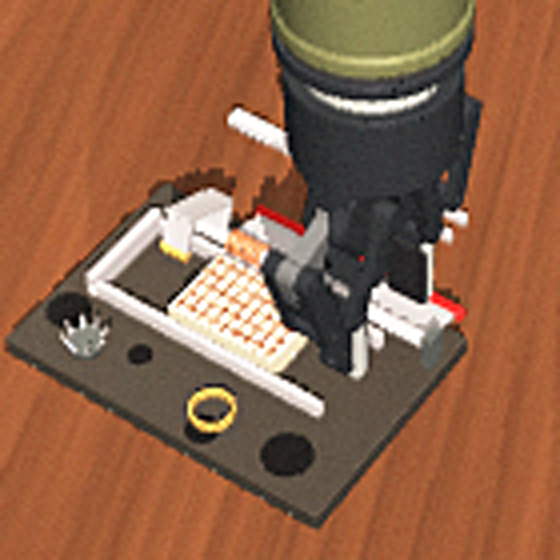

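The jaw has risen: its brass foot went from about (270,293) to (270,288). I'll work out the angle from that.

```bash
python3 -c "
from j import *
for a in (0,.2,.3,.4,.5):
    print(a,((proj('side',W(p,[[5,30,20+30*a],[12,30,20+30*a]]))-[227,225])*4+2).round(0).tolist())
a=cv2.imread('pics/s1.png')[180:300,140:260];b=cv2.imread('pics/s3.png')[180:300,140:260]
cv2.imwrite('pics/cmp.png',cv2.resize(np.hstack([a,b]),None,fx=3,fy=3))"
```

```text
0 [[185.0, 283.0], [173.0, 277.0]]
0.2 [[184.0, 275.0], [172.0, 269.0]]
0.3 [[183.0, 271.0], [171.0, 264.0]]
0.4 [[183.0, 266.0], [171.0, 260.0]]
0.5 [[182.0, 262.0], [170.0, 256.0]]
```

View pics/cmp.png

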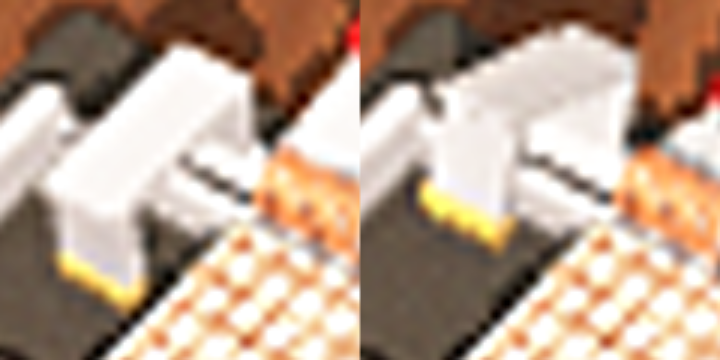

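Emit:
arm_command(targets=[[-0.002,-0.004,0.004,0,0.07],[-0.003,-0.008,0.004,0,0.07],[-0.003,-0.008,0.004,0,0.07],[-0.003,-0.008,0.004,0,0.07]])

```text
t: 5.37
tcp_pos: [0.4883, 0.095, 0.0182]
ee_rot: [[0.934, -0.357, 0.004], [-0.357, -0.934, 0.004], [0.002, -0.006, -1.0]]
contact_force: [1.6, 9.5, 7.6]
gripper_width: 0.0454
finger_force: 6.0
```

```bash
cat >> j.py <<'E'
def foot(im):
    a=im[180:300,130:260]; h=cv2.cvtColor(a,cv2.COLOR_BGR2HSV)
    m=cv2.inRange(h,(20,110,120),(35,255,255)); y,x=np.nonzero(m)
    return len(x),(x.mean()+130).round(1),(y.mean()+180).round(1)
def angle(name):
    snap('side',name,W(p,[-40,10,30]))
    f0=foot(cv2.imread('pics/s1.png')); f=foot(cv2.imread(f'pics/{name}.png')); print(f0,f,'angle~',(f0[2]-f[2])/42)
E
python3 -c "
from j import *
tip(); angle('s4'); print(foot(cv2.imread('pics/s3.png')))"
```

```text
t 5.3667 tcp [0.4883 0.095  0.0182] jig mm [-83.5   0.5] yaw -20.905246934834615 F [1.5597 9.5222 7.6283]
crop origin [227 225]
(122, np.float64(178.3), np.float64(271.7)) (178, np.float64(173.7), np.float64(256.4)) angle~ 0.36428571428571455
(189, np.float64(173.8), np.float64(251.3))
```

Emit:
arm_command(targets=[[0.002,0.007,0.01,0,0.07],[0.002,0.007,0.036,0,0.07],[0.002,0.007,0.036,0,0.25],[0.002,0.007,0.036,0,0.25],[0.002,0.007,0.036,0,0.25],[0.002,0.007,0.036,0,0.25]])

```text
t: 5.92
tcp_pos: [0.4869, 0.0947, 0.0347]
ee_rot: [[0.933, -0.359, -0.001], [-0.359, -0.933, -0.001], [-0.001, 0.001, -1.0]]
contact_force: [-0.5, -0.2, 0.3]
gripper_width: 0.0534
finger_force: 0.0
```

```bash
python3 -c "
from j import *
tip(); angle('s5')"
```

```text
t 5.9167 tcp [0.4869 0.0947 0.0347] jig mm [-84.7  -0.2] yaw -21.054549291725635 F [-0.4782 -0.2001  0.3093]
crop origin [227 225]
(122, np.float64(178.3), np.float64(271.7)) (124, np.float64(177.9), np.float64(271.5)) angle~ 0.004761904761904491
```

View pics/s5.png

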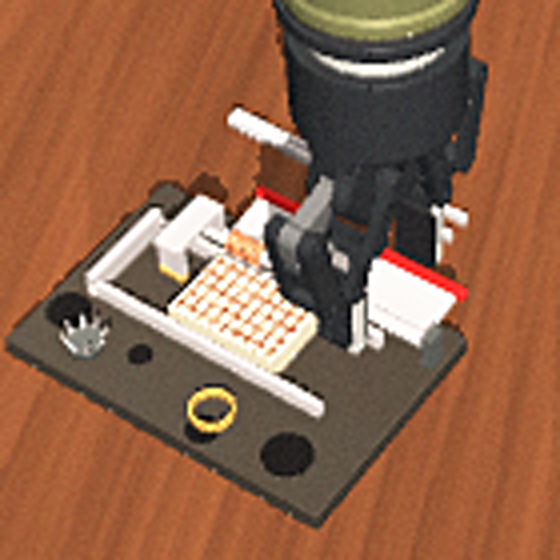

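```bash
python3 -c "
from j import *
R=W(p,[[1000,0,0],[0,1000,0]])[:,:2]-p[:2]
px=lambda c:(np.array(c)-1.5)/4+[227,225]
for z in(.037,.040):
  w=ray('side',[px((440,264)),px((415,258)),px((350,350)),px((378,343)),px((330,340))],z); print((w[:,:2]-p[:2])@R.T*1000)
a=cv2.imread('pics/s5.png')[190:370,290:490]
cv2.imwrite('pics/s5z.png',cv2.resize(a,(800,600) if 0 else (640,576),interpolation=cv2.INTER_CUBIC))"
```

```text
[[-97.083  -34.1155]
 [-85.3852 -30.7867]
 [-91.4621  31.0214]
 [-99.6174  20.744 ]
 [-80.7074  31.2849]]
[[ -98.504   -31.8872]
 [ -86.8528  -28.5716]
 [ -92.9055   32.9905]
 [-101.0283   22.7541]
 [ -82.1936   33.253 ]]
```

View pics/s5z.png

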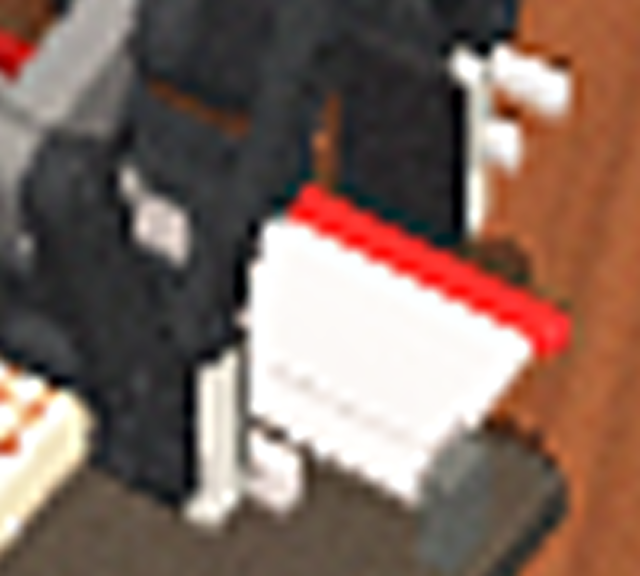

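Emit:
arm_command(targets=[[0,0,-0.006,0,0.25],[0,0,-0.012,0,0.25],[0,0,-0.016,0,0.25],[0,0,-0.016,0,0.25]])

```text
t: 6.3
tcp_pos: [0.4873, 0.095, 0.0268]
ee_rot: [[0.933, -0.359, -0.001], [-0.359, -0.933, -0.0], [-0.001, 0.001, -1.0]]
contact_force: [-0.2, -0.5, 2.2]
gripper_width: 0.0536
finger_force: 1.4
```

Emit:
arm_command(targets=[[0,0,-0.004,0,0.25],[0,0,-0.008,0,0.25],[0,0,-0.012,0,0.25],[0,0,-0.012,0,0.25]])

```text
t: 6.63
tcp_pos: [0.4871, 0.0946, 0.021]
ee_rot: [[0.933, -0.359, -0.001], [-0.359, -0.933, -0.001], [-0.001, 0.001, -1.0]]
contact_force: [-1.2, -2.8, 4.8]
gripper_width: 0.053
finger_force: 2.1
```

```bash
python3 -c "
from j import *
tip(); angle('s6')"
```

```text
t 6.6333 tcp [0.4871 0.0946 0.021 ] jig mm [-84.4  -0.2] yaw -21.05422539892769 F [-1.2167 -2.7848  4.808 ]
crop origin [227 225]
(122, np.float64(178.3), np.float64(271.7)) (146, np.float64(172.9), np.float64(263.0)) angle~ 0.20714285714285688
```

Emit:
arm_command(targets=[[0.001,0.003,-0.003,0,0.25],[0.001,0.003,-0.006,0,0.25],[0.001,0.003,-0.009,0,0.25],[0.001,0.003,-0.009,0,0.25]])

```text
t: 7.02
tcp_pos: [0.4882, 0.0969, 0.0167]
ee_rot: [[0.933, -0.359, 0.0], [-0.359, -0.933, 0.0], [0.0, -0.0, -1.0]]
contact_force: [-1.5, -2.7, 4.8]
gripper_width: 0.0535
finger_force: 2.6
```

```bash
python3 -c "
from j import *
tip(); angle('s7')"
```

```text
t 7.0167 tcp [0.4882 0.0969 0.0167] jig mm [-84.2   2.4] yaw -21.0171246244452 F [-1.4766 -2.6827  4.8077]
crop origin [227 225]
(122, np.float64(178.3), np.float64(271.7)) (187, np.float64(178.0), np.float64(254.6)) angle~ 0.40714285714285703
```

Emit:
arm_command(targets=[[0.006,-0.0024,0,0,0.25],[0.012,-0.0048,0,0,0.25],[0.018,-0.0072,0,0,0.25],[0.024,-0.0096,0,0,0.25],[0.03,-0.012,0,0,0.25],[0.036,-0.014,0,0,0.25],[0.042,-0.016,0,0,0.25],[0.046,-0.0176,0,0,0.25],[0.05,-0.019,0,0,0.25],[0.05,-0.019,0,0,0.25]])

```text
t: 7.9
tcp_pos: [0.5132, 0.0892, 0.017]
ee_rot: [[0.934, -0.358, 0.001], [-0.358, -0.934, 0.002], [-0.0, -0.002, -1.0]]
contact_force: [-2.0, 1.9, 5.8]
gripper_width: 0.0532
finger_force: 2.9
```

```bash
python3 -c "
from j import *
tip(); angle('s8')"
```

```text
t 7.9 tcp [0.5132 0.0892 0.017 ] jig mm [-58.1   4.1] yaw -20.95552514720404 F [-2.0271  1.8571  5.7768]
crop origin [227 225]
(122, np.float64(178.3), np.float64(271.7)) (132, np.float64(172.0), np.float64(256.3)) angle~ 0.36666666666666614
```

Emit:
arm_command(targets=[[0.006,-0.004,0,0,0.25],[0.012,-0.007,0,0,0.25],[0.018,-0.01,0,0,0.25],[0.024,-0.0125,0,0,0.25],[0.03,-0.015,0,0,0.25],[0.036,-0.017,0,0,0.25],[0.036,-0.017,0,0,0.25]])

```text
t: 8.53
tcp_pos: [0.5312, 0.0802, 0.0169]
ee_rot: [[0.934, -0.358, 0.0], [-0.358, -0.934, 0.002], [-0.0, -0.002, -1.0]]
contact_force: [-2.4, 0.9, 5.2]
gripper_width: 0.0535
finger_force: 2.8
```

```bash
python3 -c "
from j import *
tip(); angle('s9')
cv2.imwrite('pics/s9c.png',cv2.resize(cv2.imread('pics/s9.png')[160:440,0:400],(800,560)))"
```

```text
t 8.5333 tcp [0.5312 0.0802 0.0169] jig mm [-38.1   2.1] yaw -20.981924070469393 F [-2.3986  0.9432  5.2392]
crop origin [227 225]
(122, np.float64(178.3), np.float64(271.7)) (151, np.float64(172.7), np.float64(256.0)) angle~ 0.37380952380952354
```

View pics/s9c.png

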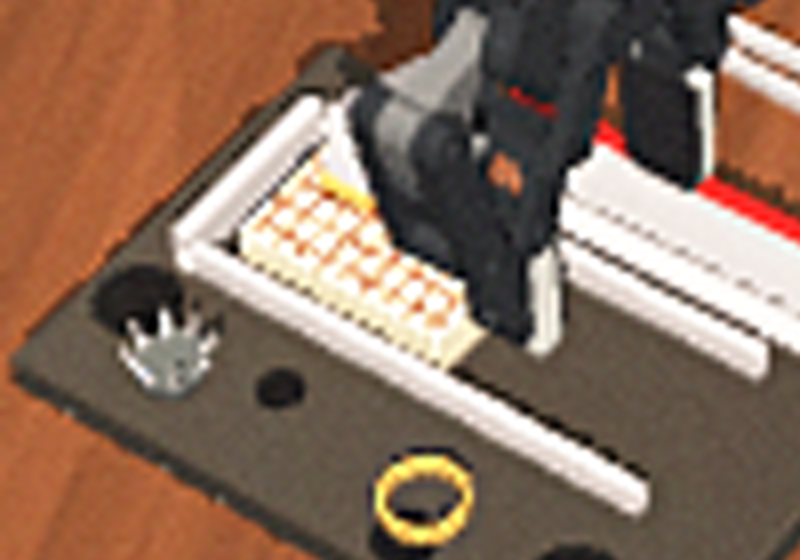

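The block is under the raised jaw, with a gap of a few millimetres left to the stop at about (57,62) in the crop. I'll push on slowly and watch the force.

Emit:
arm_command(targets=[[0.003,-0.001,0,0,0.25],[0.006,-0.002,0,0,0.25],[0.009,-0.0034,0,0,0.25],[0.009,-0.0034,0,0,0.25]])

```text
t: 8.92
tcp_pos: [0.5353, 0.0786, 0.0169]
ee_rot: [[0.934, -0.358, -0.0], [-0.358, -0.934, 0.002], [-0.001, -0.002, -1.0]]
contact_force: [-2.4, 1.4, 5.6]
gripper_width: 0.0536
finger_force: 2.9
```

Emit:
arm_command(targets=[[0.002,-0.0008,0,0,0.25],[0.004,-0.0016,0,0,0.25],[0.004,-0.0016,0,0,0.25]])

```text
t: 9.17
tcp_pos: [0.5371, 0.0778, 0.0169]
ee_rot: [[0.934, -0.358, -0.0], [-0.358, -0.934, 0.002], [-0.001, -0.001, -1.0]]
contact_force: [-3.9, 0.6, 6.7]
gripper_width: 0.0534
finger_force: 2.9
```

Emit:
arm_command(targets=[[0.002,-0.0008,0,0,0.25],[0.004,-0.0016,0,0,0.25],[0.004,-0.0016,0,0,0.25]])

```text
t: 9.42
tcp_pos: [0.5391, 0.0771, 0.0169]
ee_rot: [[0.934, -0.358, -0.001], [-0.358, -0.934, 0.002], [-0.001, -0.001, -1.0]]
contact_force: [-2.9, 1.7, 6.0]
gripper_width: 0.0533
finger_force: 2.9
```

Nothing has stopped it yet, so I'll keep going in 2 mm steps.

Emit:
arm_command(targets=[[0.002,-0.0008,0,0,0.25],[0.004,-0.0016,0,0,0.25],[0.004,-0.0016,0,0,0.25]])

```text
t: 9.67
tcp_pos: [0.54, 0.0767, 0.0168]
ee_rot: [[0.934, -0.357, -0.002], [-0.357, -0.934, 0.002], [-0.003, -0.001, -1.0]]
contact_force: [-6.6, 2.3, 7.4]
gripper_width: 0.0531
finger_force: 4.9
```

```bash
python3 -c "
from j import *
tip(); angle('s10')"
```

```text
t 9.6667 tcp [0.54   0.0767 0.0168] jig mm [-28.7   2. ] yaw -20.90939878385124 F [-6.611   2.3228  7.3641]
crop origin [227 225]
(122, np.float64(178.3), np.float64(271.7)) (49, np.float64(165.4), np.float64(251.7)) angle~ 0.47619047619047616
```

Emit:
arm_command(targets=[[0.003,-0.0012,0,0,0.25],[0.003,-0.0012,0,0,0.25],[0.003,-0.0012,0,0,0.25],[0.003,-0.0012,0,0,0.25]])

```text
t: 10.05
tcp_pos: [0.5402, 0.0766, 0.0168]
ee_rot: [[0.934, -0.356, -0.004], [-0.356, -0.934, 0.002], [-0.005, -0.0, -1.0]]
contact_force: [-9.8, 4.3, 10.7]
gripper_width: 0.0531
finger_force: 6.8
```

The block is firmly against the stop. I'll back off a little, then release the clip and lift.

Emit:
arm_command(targets=[[-0.006,0.0023,0,0,0.25],[-0.011,0.0042,0,0,0.25],[-0.011,0.0042,0,0,0.25],[-0.011,0.0042,0.006,0,0.25],[-0.011,0.0042,0.012,0,0.25],[-0.011,0.0042,0.02,0,0.25],[-0.011,0.0042,0.05,0,0.25],[-0.011,0.0042,0.11,0,0.25],[-0.011,0.0042,0.18,0,0.25],[-0.1,0.0042,0.25,0,0.25],[-0.2,0.0042,0.3,0,0.25],[-0.2,0.0042,0.3,0,0.25]])

```text
t: 11.05
tcp_pos: [0.4404, 0.0765, 0.1683]
ee_rot: [[0.934, -0.358, -0.0], [-0.358, -0.934, 0.0], [-0.0, 0.0, -1.0]]
contact_force: [-0.8, -0.9, 0.8]
gripper_width: 0.0531
finger_force: 0.0
```

Emit:
arm_command(targets=[[0,-0.1,0,0,0.25],[0,-0.2,0,0,0.25],[0,-0.3,0,0,0.25],[0,-0.3,0,0,0.25],[0,-0.3,0,0,0.25],[0,-0.3,0,0,0.25]])

```text
t: 11.55
tcp_pos: [0.4425, -0.075, 0.1667]
ee_rot: [[0.932, -0.362, -0.001], [-0.362, -0.932, 0.0], [-0.001, -0.0, -1.0]]
contact_force: [-0.5, 0.6, 0.1]
gripper_width: 0.0535
finger_force: 0.0
```

```bash
python3 -c "
from j import *
tip(); angle('s11')
R=W(p,[[1000,0,0],[0,1000,0]])[:,:2]-p[:2]
for n in('side','top'):
  im=capture(n)[:,:,::-1]; cv2.imwrite(f'pics/end_{n}.png',im)
  for l in('block_mid','ring_blank','setting','tweezers'):
    for b in finder.boxes_of(n,l)[:3]: c=np.array(b['centre']); print(n,l,round(b['score'],2),c,(R@(c[:2]-p[:2])*1000).round(1))
# pale block profile along the channel just left of jaw (jig y 42), z=26, from side image
im=cv2.imread('pics/end_side.png'); im0=cv2.imread('pics/side0.png')
xs=np.arange(-80,46,3)
for nm,i in(('start',im0),('end',im)):
  q=proj('side',W(p,[[x,40,26] for x in xs])).astype(np.float32)
  v=cv2.remap(i,q[None,:,0],q[None,:,1],cv2.INTER_LINEAR)[0].mean(1).astype(int); print(nm,list(zip(xs.tolist(),v.tolist())))
"
```

```text
t 11.55 tcp [ 0.4425 -0.075   0.1667] jig mm [ -65.3 -174.6] yaw -21.236372635536203 F [-0.4905  0.6282  0.0641]
crop origin [227 225]
(122, np.float64(178.3), np.float64(271.7)) (149, np.float64(174.1), np.float64(263.0)) angle~ 0.20714285714285688
side block_mid 0.94 [0.5249 0.2693 0.0098] [-111.6  176.4]
side block_mid 0.91 [0.3446 0.0273 0.0225] [-193.4 -114.1]
side ring_blank 0.46 [0.5522 0.1591 0.017 ] [-46.7  83.3]
side setting 0.63 [0.6168 0.135  0.022 ] [22.2 83.9]
side tweezers 0.89 [ 0.5243 -0.0087  0.0071] [-12.7 -83.4]
top block_mid 0.95 [0.352  0.0147 0.0204] [-182.  -123.2]
top block_mid 0.69 [0.5841 0.0885 0.0263] [ 8.3 28.8]
top block_mid 0.69 [0.5205 0.2642 0.0141] [-113.9  170.1]
top tweezers 0.71 [ 0.537  -0.0139  0.0056] [  1.  -83.7]
start [(-80, 84), (-77, 81), (-74, 81), (-71, 78), (-68, 111), (-65, 235), (-62, 227), (-59, 251), (-56, 222), (-53, 255), (-50, 182), (-47, 253), (-44, 200), (-41, 251), (-38, 238), (-35, 246), (-32, 250), (-29, 236), (-26, 237), (-23, 222), (-20, 248), (-17, 204), (-14, 254), (-11, 176), (-8, 253), (-5, 218), (-2, 250), (1, 53), (4, 80), (7, 83), (10, 83), (13, 80), (16, 84), (19, 84), (22, 82), (25, 83), (28, 81), (31, 162), (34, 207), (37, 206), (40, 249), (43, 195)]
end [(-80, 84), (-77, 82), (-74, 87), (-71, 83), (-68, 83), (-65, 86), (-62, 88), (-59, 85), (-56, 85), (-53, 82), (-50, 87), (-47, 88), (-44, 86), (-41, 83), (-38, 84), (-35, 85), (-32, 82), (-29, 110), (-26, 225), (-23, 224), (-20, 251), (-17, 198), (-14, 251), (-11, 225), (-8, 225), (-5, 245), (-2, 229), (1, 234), (4, 217), (7, 251), (10, 193), (13, 245), (16, 223), (19, 230), (22, 185), (25, 246), (28, 229), (31, 225), (34, 248), (37, 215), (40, 246), (43, 199)]
```

```bash
python3 -c "
from station import ticket
print(ticket.sign_off())"
```

```text
the job is handed in; nothing more can be done
None
```

I pushed the block up to the end stop with the clip held down, then released the clip, moved the arm clear and handed the job in; the final camera check put the clip at about 0.21 rad and the block's centre at about jig x 8 mm, both in the required range, but the sign-off gave no verdict.

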